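Set the vial shaker to speed five and start it

ROBOT

A 6-joint arm with a two-finger parallel gripper is mounted at the origin on the work surface. World frame = base frame: x ahead of the robot, y to its left, z up, the work surface at z = 0. Lengths are in m, angles in rad, forces in N, time in s.
With the tool pointing down it reaches from about 0.25 to 0.725 m from the base axis. Payload 9.7 kg.
Tool frame: the origin (TCP) lies midway between the tips of the shut fingers; the grasp point (between the pads) lies pinch_z behind it (pinch_z is the distance from the TCP to the grasp point, in m); z points along the fingers, y is the direction in which the jaws open and shut (so a half turn about z gives the same grasp; the last joint's range is limited). The gripper opens to 85 mm and grips with 20 to 120 N. Pads are 22 mm wide; open, the fingers measure 114 mm over their backs; the gripper's body (76 mm by 85 mm) begins 54 mm behind the grasp point. The pads swing forward as they close: fully open they stand 13 mm farther back than shut.
Start: joints at [1.156, 0.087, 0.176, 1.66, 0, 1.571], TCP at [0.222, 0.503, 0.231] pointing down, gripper open.
Joint ranges: [-3.13, 3.13], [-0.85, 1.81], [-1.15, 1.24], [-2.2, 2.28], [-1.44, 1.52], [-3.14, 3.14]. Speed limits (rad/s): [2.22, 2.22, 2.57, 3.14, 3.14, 3.14].

INTERFACE

Orientations are given as a unit quaternion [w, x, y, z].
In Python, from rig import read_state, grab_frame, finish_job, pinch_z gives the robot as it stands. The module is installed in compiled form; this text tells all that it offers.
- The arm moves only by the tool drive_tool, never from a script. Its argument "moves" is a list of rows, each a list of 7 numbers: the turn, a rotation vector about the tool's x, y, z as a fraction of full scale, then the shift along the tool's x, y, z as a fraction of full scale, then the opening in per cent of the stroke, from 0 (shut) to 100 (fully open). In form: [[ax, ay, az, dx, dy, dz, claw], ...]. A call has 1 to 8 rows; each row is the pose to reach, as a shift and turn from the pose commanded when the call began, along the tool's axes at that moment, turning the shorter way round; what a row does not reach only later rows make up. Full scale, the value 1, is 250 mm for a shift and pi rad for a turn. A row lasts 1/10 s, in which the tool goes at most 50 mm and 8.59 degrees, less where a joint would pass 70% of its speed; a pose out of reach is approached as far as the arm can. A call with a number of a shift or a turn outside -1 to 1 is refused whole. A call with a gripper value outside its range is refused whole. The fingers move at their own pace and stop on an object; "force" is the grip in N (left out, the last holds). Time passes only in rows, so rows that repeat a pose let the fingers close. It gives the time, the measured TCP pose, the force and the opening at its end, in the units of the state.
- read_state(): the state, without advancing time (a new reading comes with each control period).
- grab_frame(name): name is "side" or "top" or "wrist"; returns a dict with "color" (420x560x3 uint8, red, green, blue), "fovy" (degrees; the focal length in pixels is half the picture's height over the tangent of half this angle, whatever the lens; pixels are square), "cx", "cy" (the principal point, pixels), "R" (3x3) and "t" (3): a world point X has camera coordinates R X + t. Camera axes: x right, y down, z forward; pixel columns grow to the right and rows downward; lengths in m; the calibration is good to about 2 mm. A picture is of the moment at which its call begins. There is no depth.
- finish_job(): hands the job in, once; it reports no verdict.
The state is a dict: "time_s": time; "q": joint angles; "qvel": joint speeds; "joint_torque": joint torques, N m; "tool_pos": TCP position; "tcp_rot": TCP orientation; "force": force on the tool from outside, world axes, zero at the start; "wrist_torque": the same for the moment, N m; "width": opening from 0.0 (shut) to 1.0 (fully open).
Only numpy, scipy, OpenCV 4.12 (cv2) and the standard library are available. Lean on these libraries where they do the work, as an engineer would, in place of code of your own. Each camera call takes 0.05 s, during which the arm holds its last target.

TASK

With a light fingertip, push the lever of the vial shaker's selector round, click by click, to position 5 (the off stop is position 0, each click clockwise is one position), leaving it settled in that click. Then press the start button fully in with a fingertip and let it come back up. Do not pinch the lever, only push it, and leave the bottle, the flask and the tube rack where they stand.

Things in the scene. Friction and masses are not known exactly. Their poses are not given: they have to be found in the camera images.
- shaker: White low box of a vial shaker, fixed to the bench, 200 (x) by 320 (y) by 60 mm high, yaw within 0.35 rad; origin at the centre of its underside, z up. Its flat grey control panel (60 mm above the bench) is its -y half; on its +y half (from y = +45 mm) is a metal platform with clamped amber vials, their tops 116 mm above the bench.
- selector (a joint): Selector angle, rad, growing clockwise seen from above; clicks 0 to 6 every 30 degrees, click n at n*0.5236, stops just beyond 0 and 6. At 0 the lever points along the shaker's +y, at 3 along its +x (away from the robot), at 6 along its -y. It takes 1 to 3 N at the lever's end to push on; past halfway it snaps into the next click. Starts at click 0 to 3, settled within 0.5 s.
- selector_axis (a point): Point on the selector's vertical turning axis at the panel's surface, at x = -5, y = -70 mm in the shaker's frame; its axes are the shaker's. Flat marks on the panel lie 58 to 74 mm from the axis: a dot at position 0, then bars growing longer from 1 to 6.
- selector_tip (a point): End of the selector's lever, 52 mm from the axis and 14 mm above the panel. The black selector is a hub of 40 mm diameter, 26 mm high, with one straight radial lever 12 mm wide, its underside 5 and its top 23 mm above the panel, with a white line on top.
- start (a joint): Travel of the start button, m: 0 up, 0.005 fully pressed down; its spring takes 4 N when fully down and brings it back up.
- start_top (a point): Centre of the top of the round grey start button, 22 mm in diameter, 21 mm above the panel when up, in a black round housing (38 mm diameter, 12 mm high) on the panel's near right corner, at x = -75, y = -125 mm in the shaker's frame; it is pressed straight down.
- amber_bottle: Bystander: loose amber bottle with white cap, 56 mm diameter, 115 mm high, about 50 mm off the shaker's right (-y) side; origin at the centre of its underside.
- flask: Bystander: loose conical glass flask, 82 mm diameter at the foot, 121 mm high, on the robot's side of the shaker; origin at the centre of its underside.
- tube_rack: Bystander: loose blue rack of 15 capped tubes, 110 by 65 by 76 mm high, left (+y) of the shaker; origin at the centre of its underside.

How it is judged:
On the way, in this order (a step that is already met when the one before it is completed fails the run):
1. the selector rests at position 5 (value of joint selector between 2.518 and 2.718 rad and velocity of joint selector between -0.3 and 0.3 rad/s), for 0.3 s.
2. the start button is pressed in, with the selector at position 5 (value of joint selector between 2.518 and 2.718 rad and value of joint start above 0.004 m), for 0.04 s.
At the end, for the whole second after the job is handed in: The selector stands still within 0.1 rad of position 5 (2.618 rad), the start button is back up (within 1 mm), and bottle, flask and rack stand upright within 20 mm of where they were (value of joint selector between 2.518 and 2.718 rad and velocity of joint selector between -0.05 and 0.05 rad/s and value of joint start below 0.001 m and distance of each of amber_bottle, flask, tube_rack from where it was at the start of the episode below 0.02 m and angle between each of amber_bottle, flask, tube_rack's own z axis and vertical below 0.1 rad); the robot touches nothing.
It fails at once if the start button is pressed in before the selector is at position 5 (value of joint start above 0.003 m and not (value of joint selector between 2.518 and 2.718 rad)).
It fails at once if the selector is pinched or forced (more than 18 N from the fingers) (contact force between the fingers and selector above 18 N).
It fails at once if the amber bottle is knocked, pushed away or lifted (distance of amber_bottle from where it was at the start of the episode above 0.02 m or angle between amber_bottle's own z axis and vertical above 0.3 rad).
It fails at once if the flask is knocked, pushed away or lifted (distance of flask from where it was at the start of the episode above 0.02 m or angle between flask's own z axis and vertical above 0.3 rad).
It fails at once if the tube rack is knocked, pushed away or lifted (distance of tube_rack from where it was at the start of the episode above 0.02 m or angle between tube_rack's own z axis and vertical above 0.3 rad).
It also fails if it takes over 48 s, if anything falls off the work surface, if the arm or the gripper's body presses on something with over 40 N, if the wrist force passes 120 N, or if a joint passes its speed limit or range.

## Working session

There is one attempt and no reset: what is moved stays moved. The work goes in short steps, Python scripts to look and compute and a tool call to move; the robot and the scene stay as the last step left them, time stands still between calls to the robot, and variables do not carry over. Pictures are saved under pics/ and viewed, and the job is handed in when it is done.

Besides the shell and the picture viewer there is one more tool, called after "Emit:" in YAML: its name, and indented under it one key for each argument. drive_tool: Moves the arm, as the interface text tells. Shift numbers are shares of 250 mm and turn numbers shares of pi rad, none past 1 either way. Its arguments: {"type":"object","properties":{"moves":{"type":"array"},"force":{"type":"number"}},"required":["moves"]}

```bash
mkdir -p pics; cat > h.py <<'E'
import numpy as np, cv2
from rig import *
def snap(n,f):
    d=grab_frame(n); cv2.imwrite(f'pics/{f}.png',d['color'][:,:,::-1]); np.savez(f'pics/{f}.npz',**d); return d
def load(f): return dict(np.load(f'pics/{f}.npz'))
def foc(d): return d['color'].shape[0]/2/np.tan(np.radians(float(d['fovy']))/2)
def ray(d,u,v):
    f=foc(d); r=np.array([(u-d['cx'])/f,(v-d['cy'])/f,1.]); return -d['R'].T@d['t'], d['R'].T@r
def onz(d,u,v,z):
    c,r=ray(d,u,v); return c+r*(z-c[2])/r[2]
def proj(d,X):
    p=d['R']@np.asarray(X)+d['t']; f=foc(d); return np.array([f*p[0]/p[2]+d['cx'],f*p[1]/p[2]+d['cy']])
E
python3 - <<'E'
from h import *
s=read_state(); print({k:np.round(v,3) for k,v in s.items()},pinch_z)
for n in ['side','top','wrist']:
    d=snap(n,n+'0'); print(n,d['fovy'],d['cx'],d['cy'],np.round(-d['R'].T@d['t'],3))
E
```

```text
{'time_s': np.float64(0.0), 'q': array([1.156, 0.087, 0.175, 1.66 , 0.   , 1.571]), 'qvel': array([ 0.001,  0.001,  0.   , -0.   ,  0.   ,  0.   ]), 'joint_torque': array([ 1.0000e-03, -5.2038e+01,  4.6481e+01,  1.6000e-02,  0.0000e+00,
       -0.0000e+00]), 'tool_pos': array([0.222, 0.503, 0.231]), 'tcp_rot': array([-0.   ,  0.206,  0.979, -0.001]), 'force': array([ 0.278,  0.761, -0.484]), 'wrist_torque': array([-0.011, -0.016,  0.048]), 'width': np.float64(1.006)} 0.0187
side 43.14687060467571 279.7251016497545 203.31221347739648 [-0.012 -0.366  0.814]
top 57.4824783094521 276.6635601549975 213.01543837025355 [0.462 0.151 0.986]
wrist 69.55503835322538 277.7199793408985 210.17008460215192 [0.152 0.535 0.373]
```

View pics/top0.png

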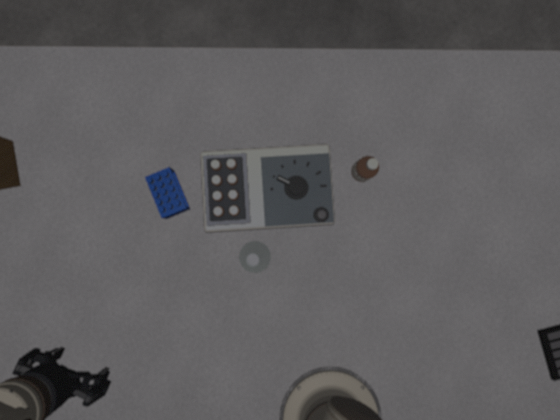

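View pics/side0.png

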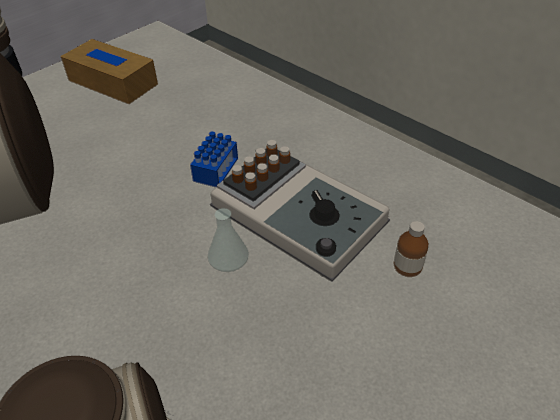

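View pics/wrist0.png

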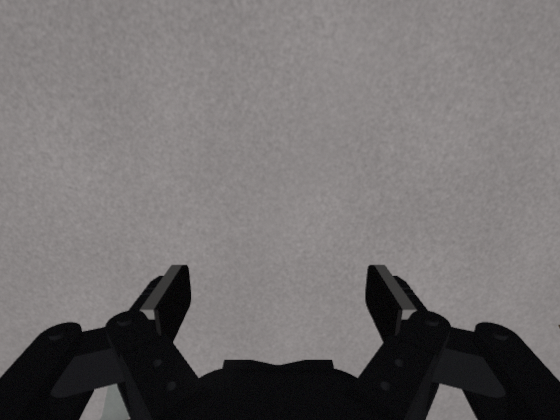

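The top view shows the shaker at about (268,188), with the selector hub at (297,187), the lever end near (277,178) and the start button at (321,214). The rack is at (167,192), the flask at (254,257) and the bottle at (367,168). Next I'll zoom in and measure.

```bash
python3 - <<'E'
from h import *
d=load('top0'); im=d['color']
c=cv2.resize(im[130:245,190:390],None,fx=4,fy=4,interpolation=cv2.INTER_CUBIC); c=cv2.convertScaleAbs(c,alpha=1.7)
cv2.imwrite('pics/topz.png',c[:,:,::-1])
d=load('side0'); im2=d['color']
c=cv2.resize(im2[130:285,200:400],None,fx=4,fy=4 if 0 else 3.8,interpolation=cv2.INTER_CUBIC)
cv2.imwrite('pics/sidez.png',c[:590,:,::-1])
E
```

```text
(no output)
```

View pics/topz.png

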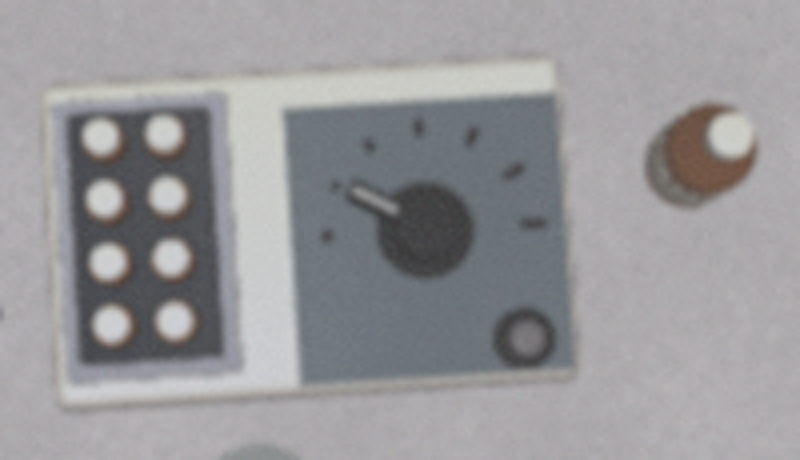

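View pics/sidez.png

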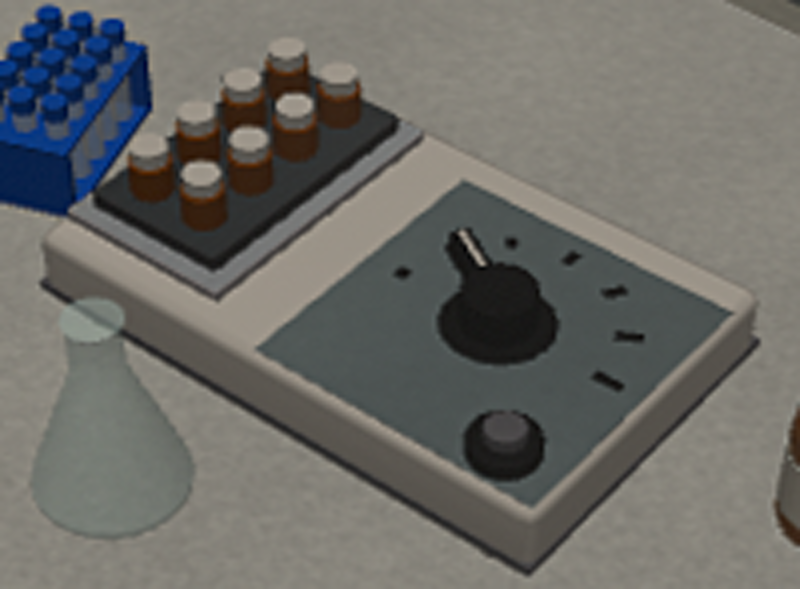

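The lever (white line at zoomed (348,183) to (398,212)) points at mark 1, and all seven marks are visible. I'll fit the shaker frame from the mark centroids and check it against the button in both views.

```bash
python3 - <<'E'
from h import *
d=load('top0')
P=np.array([(327,236),(335,186),(369,146),(418,128),(472,135),(513,171),(533,223)])
# refine dark-centroid
g=cv2.cvtColor(d['color'],cv2.COLOR_RGB2GRAY); g=cv2.resize(g[130:245,190:390],None,fx=4,fy=4,interpolation=cv2.INTER_CUBIC).astype(float)
W=[]
for i,(u,v) in enumerate(P):
    k=9 if i<2 else 15
    if i<2: W.append((u,v)); continue
    w=g[v-k:v+k+1,u-k:u+k+1]; m=np.clip(np.percentile(w,60)-8-w,0,None); ys,xs=np.mgrid[-k:k+1,-k:k+1]
    W.append((u+(m*xs).sum()/m.sum(),v+(m*ys).sum()/m.sum()))
W=np.array(W); print(W.round(1))
px=lambda u,v:((u+.5)/4-.5+190,(v+.5)/4-.5+130)
M=np.array([onz(d,*px(*w),.06)[:2] for w in W])
# circle-centre
A=np.c_[2*M,np.ones(7)]; s=np.linalg.lstsq(A,(M**2).sum(1),rcond=None)[0]
c=s[:2]; r=np.hypot(*(M-c).T); a=np.arctan2(*(M-c).T[::-1])
print('marks',M.round(4),'c',c.round(4),'r',r.round(4))
yaw=np.unwrap(a)-np.radians(90-30*np.arange(7)); print('yaw',yaw.round(3),np.median(yaw))
# box corners at z .06
for n,(u,v) in dict(tl=(46,92),tr=(555,62),br=(576,378),bl=(63,406),btn=(526,337),hub=(425,230)).items():
    z={'btn':.081,'hub':.086}.get(n,.06); print(n,onz(d,*px(u,v),z).round(4))
t1=onz(d,*px(350,184),.083);t2=onz(d,*px(398,212),.083);print('lever',t1,t2)
ds=load('side0'); ps=lambda u,v:(u/4+200,v/3.8+130)
for n,(u,v,z) in dict(btn=(504,430,.081),hub=(500,290,.086),m0=(402,272,.06),m6=(608,381,.06),m3=(615,292,.06),tip=(462,233,.083)).items(): print('side',n,onz(ds,*ps(u,v),z).round(4))
E
```

```text
[[327.  236. ]
 [335.  186. ]
 [369.2 145.6]
 [418.2 127.3]
 [471.5 136.2]
 [513.9 171.1]
 [533.2 223.3]]
marks [[0.572  0.1501]
 [0.6026 0.1453]
 [0.6275 0.1245]
 [0.6389 0.0946]
 [0.6335 0.0621]
 [0.6122 0.0362]
 [0.5802 0.0246]] c [0.5763 0.0877] r [0.0625 0.0633 0.0631 0.063  0.0627 0.0627 0.0632]
yaw [0.068 0.095 0.1   0.11  0.103 0.085 0.063] 0.09478415423652531
tl [0.6595 0.3213 0.06  ]
tr [0.6796 0.0107 0.06  ]
br [ 0.4861 -0.0009  0.06  ]
bl [0.4687 0.3088 0.06  ]
btn [0.5098 0.0321 0.081 ]
hub [0.5727 0.0922 0.086 ]
lever [0.60035288 0.13653858 0.083     ] [0.58374106 0.10804656 0.083     ]
side btn [0.5058 0.0266 0.081 ]
side hub [0.5742 0.0867 0.086 ]
side m0 [0.572  0.1485 0.06  ]
side m6 [0.5799 0.0223 0.06  ]
side m3 [0.6331 0.0593 0.06  ]
side tip [0.5967 0.1304 0.083 ]
```

Corner, mark and button measurements agree on yaw ≈ 0.06, the axis at about (0.574, 0.089) and the button at about (0.507, 0.030). The lever is at click 1. The tool's current heading (y along 66°) already nearly matches the lever at 63.5°, so I'll go to a hover with the gripper shut.

```bash
cat >> h.py <<'E'
from scipy.spatial.transform import Rotation as Ro
AX=np.array([.574,.089]); YAW=.06; BT=np.array([.507,.030])
def Rq(q): return Ro.from_quat([q[1],q[2],q[3],q[0]])
def row(p,psi=None,s=None):
    "target tcp p, tool-y heading psi (deg), tool down -> row fractions from the present pose"
    s=s or read_state(); R0=Rq(s['tcp_rot']); sh=R0.inv().apply(np.asarray(p)-s['tool_pos'])/.25
    if psi is None: rv=np.zeros(3)
    else:
        y=np.array([np.cos(np.radians(psi)),np.sin(np.radians(psi)),0]); z=np.array([0,0,-1.]); x=np.cross(y,z)
        rv=(R0.inv()*Ro.from_matrix(np.c_[x,y,z])).as_rotvec()/np.pi
    return np.r_[rv,sh].round(4)
def push(beta,off,r=.043,z=.07):
    "tcp for lever heading beta deg (world), finger centre off m behind the lever's midline"
    b=np.radians(beta); u=np.array([np.cos(b),np.sin(b)]); x=np.array([-u[1],u[0]])
    return np.r_[AX+r*u+off*x,z]
click=lambda n: 90+np.degrees(YAW)-30*n
E
python3 - <<'E'
from h import *
for n in ['amber_bottle']: pass
p=push(click(1),.032,z=.22); print(p,click(1)); print(row(p,click(1)))
d=load('top0'); print('flask foot~',onz(d,254,257,0.02),onz(d,253,260,.12))
E
```

```text
[0.56460594 0.14177075 0.22      ] 63.43774677078494
[-3.0000e-04 -0.0000e+00  1.5500e-02 -1.8384e+00 -7.7020e-01  4.3700e-02]
flask foot~ [0.40431639 0.19323236 0.02      ] [0.40362453 0.19110052 0.12      ]
```

Emit:
drive_tool:
  moves:
    - [0,0,0.0155,-0.92,-0.385,0,0]
    - [0,0,0.0155,-0.92,-0.385,0,0]
    - [0,0,0.0155,-0.92,-0.385,0,0]
    - [0,0,0.0155,-0.92,-0.385,0,0]
    - [0,0,0.0155,-0.92,-0.385,0,0]
    - [0,0,0.0155,-0.92,-0.385,0,0]
    - [0,0,0.0155,-0.92,-0.385,0,0]
    - [0,0,0.0155,-0.92,-0.385,0,0]
  force: 30

```text
time_s: 0.95
tool_pos: [0.3929, 0.323, 0.2311]
tcp_rot: [-0.0, 0.229, 0.973, -0.0]
force: [-0.7, -0.1, -0.4]
width: 0.002
```

```bash
python3 - <<'E'
from h import *
p=push(click(1),.032,z=.22); s=read_state(); print(s['tool_pos'],s['width'],row(p,click(1)))
E
```

```text
[0.39293929 0.32297942 0.23111754] 0.0018988140018853174 [-1.000e-04 -1.000e-04  2.000e-04 -9.382e-01 -3.417e-01  4.420e-02]
```

Emit:
drive_tool:
  moves:
    - [0,0,0,-0.938,-0.342,0.044,0]
    - [0,0,0,-0.938,-0.342,0.044,0]
    - [0,0,0,-0.938,-0.342,0.044,0]
    - [0,0,0,-0.938,-0.342,0.044,0]
    - [0,0,0,-0.938,-0.342,0.044,0]
    - [0,0,0,-0.938,-0.342,0.044,0]
    - [0,0,0,-0.938,-0.342,0.044,0]

```text
time_s: 1.65
tool_pos: [0.5649, 0.1418, 0.2196]
tcp_rot: [-0.001, 0.23, 0.973, -0.0]
force: [-0.4, 0.0, 0.6]
width: -0.001
```

```bash
python3 - <<'E'
from h import *
snap('wrist','w1'); snap('side','s1'); snap('top','t1')
print(read_state()['tool_pos'],read_state()['tcp_rot'])
E
```

```text
[0.5641078  0.1429353  0.22053763] [2.41262916e-08 2.28506010e-01 9.73542494e-01 1.26624112e-04]
```

View pics/w1.png

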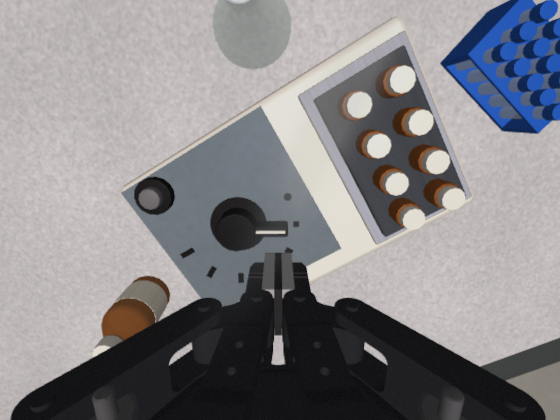

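View pics/s1.png

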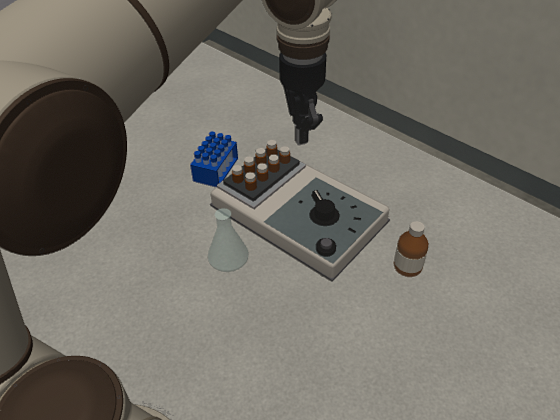

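The wrist view shows the hub at (238,225), the lever line ending at (287,231), the button at (149,200), the dot at (288,197) and mark 1 at (296,224). I'll check these against my frame.

```bash
python3 - <<'E'
from h import *
d=load('w1')
c=cv2.convertScaleAbs(cv2.resize(d['color'][150:300,110:360],None,fx=3.2,fy=3.2,interpolation=cv2.INTER_CUBIC),alpha=1.3)
cv2.imwrite('pics/w1z.png',c[:,:,::-1])
for n,u,v,z in [('btn',149,200,.081),('dot',288,197,.06),('m1',296,224,.06),('m4',241,278,.06),('m5',211,272,.06),('m6',187,253,.06),('levertip',287,231,.083),('panelcorner+x-y',0,0,.06),('boxcorner -x-y',123,190,.06),('panel -x+y',264,108,.06),('panel+x+y',340,246,.06)]: print(n,onz(d,u,v,z).round(4))
print('pred proj axis86',proj(d,[*AX,.086]),'tip',proj(d,[*(AX+.052*np.array([np.cos(np.radians(click(1))),np.sin(np.radians(click(1)))])),.083]),'btn',proj(d,[*BT,.081]),'tcp',proj(d,read_state()['tool_pos']))
E
```

```text
btn [0.5105 0.0307 0.081 ]
dot [0.5731 0.1502 0.06  ]
m1 [0.6036 0.1448 0.06  ]
m4 [0.6343 0.0615 0.06  ]
m5 [0.6126 0.0351 0.06  ]
m6 [0.5807 0.0233 0.06  ]
levertip [0.5981 0.1361 0.083 ]
panelcorner+x-y [0.3047 0.0052 0.06  ]
boxcorner -x-y [0.4907 0.0019 0.06  ]
panel -x+y [0.4846 0.168  0.06  ]
panel+x+y [0.648  0.1766 0.06  ]
pred proj axis86 [233.09772015 231.59398097] tip [286.10768548 230.48429704] btn [146.30323411 197.14956153] tcp [277.96663707 266.93538168]
```

View pics/w1z.png

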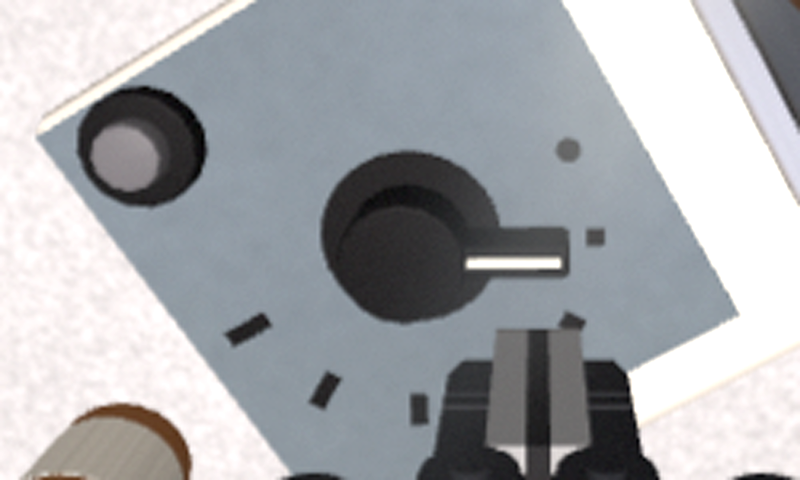

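The wrist measurements agree to within about 2 mm. I'm refining to axis (0.5765, 0.0895) and button (0.510, 0.0305), and will descend behind the lever with about 15 mm of gap.

```bash
sed -i 's/^AX=.*/AX=np.array([.5765,.0895]); YAW=.06; BT=np.array([.510,.0305])/; s/r=.043/r=.042/' h.py; python3 - <<'E'
from h import *
p=push(click(1),.032,z=.07); print(p,row(p,click(1)))
E
```

```text
[0.56665877 0.1413763  0.07      ] [ 1.000e-04 -0.000e+00  8.000e-04 -1.190e-02 -1.200e-03  6.021e-01]
```

Emit:
drive_tool:
  moves:
    - [0,0,0,-0.008,0,0.2,0]
    - [0,0,0,-0.008,0,0.4,0]
    - [0,0,0,-0.008,0,0.5,0]
    - [0,0,0,-0.008,0,0.56,0]
    - [0,0,0,-0.008,0,0.6,0]
    - [0,0,0,-0.008,0,0.6,0]
    - [0,0,0,-0.008,0,0.6,0]

```text
time_s: 2.5
tool_pos: [0.5673, 0.1409, 0.0719]
tcp_rot: [0.001, 0.229, 0.973, 0.0]
force: [-0.8, -1.0, 1.0]
width: 0.0
```

```bash
python3 - <<'E'
from h import *
snap('wrist','w2'); snap('side','s2')
s=read_state();print(s['tool_pos'],s['tcp_rot'],s['force'],s['time_s'])
c=cv2.resize(load('s2')['color'][90:290,180:400],None,fx=3,fy=3,interpolation=cv2.INTER_CUBIC);cv2.imwrite('pics/s2z.png',c[:,:,::-1])
E
```

```text
[0.56753635 0.14067131 0.07199569] [1.11682516e-03 2.29625744e-01 9.73278193e-01 5.73903312e-04] [0.41890871 0.37902211 0.14540071] 2.6
```

View pics/w2.png

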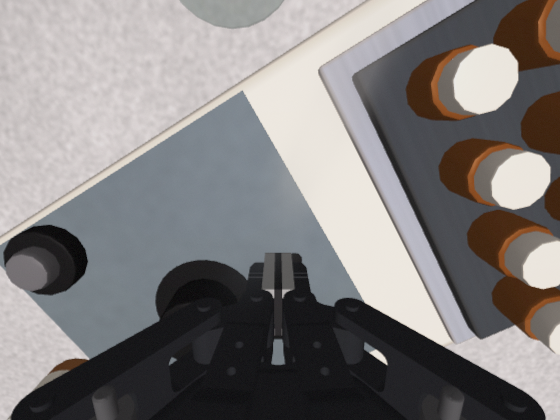

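View pics/s2z.png

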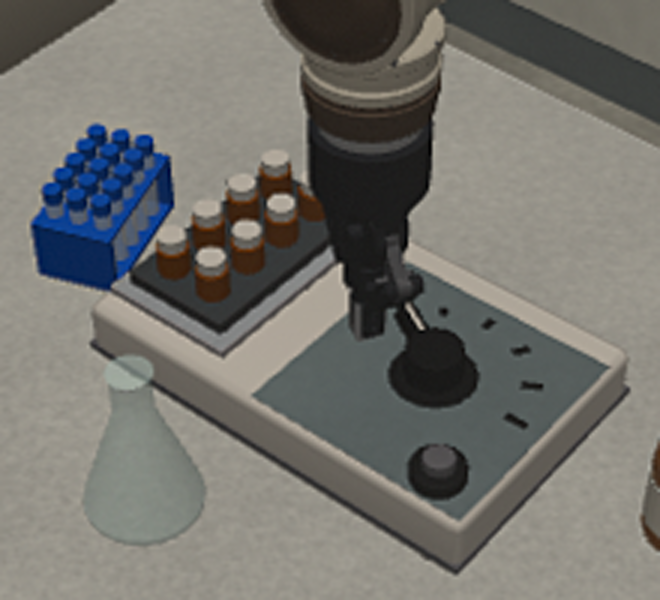

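The finger stands behind the lever, at zoomed (368,320), with the tip about 12 mm above the panel. I'll work out the rows for the first click push.

```bash
cat >> h.py <<'E'
def rows(ns,offs,z=.071):
    s=read_state()
    for n,o in zip(ns,offs): print(n,o,[float(v) for v in row(push(click(n),o,z=z),click(n),s).round(3)])
E
python3 - <<'E'
from h import *
rows([1,1,1.15,1.3,1.45,1.6,1.75,1.75],[.024,.018]+[.017]*6)
E
```

```text
1 0.024 [0.0, 0.001, 0.0, -0.028, 0.001, 0.004]
1 0.018 [0.0, 0.001, 0.0, -0.052, 0.001, 0.004]
1.15 0.017 [0.0, 0.001, 0.025, -0.069, 0.006, 0.004]
1.3 0.017 [0.001, 0.001, 0.05, -0.083, 0.01, 0.004]
1.45 0.017 [0.001, 0.0, 0.075, -0.097, 0.012, 0.004]
1.6 0.017 [0.001, 0.0, 0.1, -0.111, 0.014, 0.004]
1.75 0.017 [0.001, 0.0, 0.125, -0.125, 0.014, 0.004]
1.75 0.017 [0.001, 0.0, 0.125, -0.125, 0.014, 0.004]
```

Emit:
drive_tool:
  moves:
    - [0,0,0,-0.028,0.001,0.004,0]
    - [0,0,0,-0.052,0.001,0.004,0]
    - [0,0,0.025,-0.069,0.006,0.004,0]
    - [0,0,0.05,-0.083,0.01,0.004,0]
    - [0,0,0.075,-0.097,0.012,0.004,0]
    - [0,0,0.1,-0.111,0.014,0.004,0]
    - [0,0,0.125,-0.125,0.014,0.004,0]
    - [0,0,0.125,-0.125,0.014,0.004,0]

```text
time_s: 3.4
tool_pos: [0.5969, 0.1291, 0.0693]
tcp_rot: [0.0, 0.416, 0.909, 0.0]
force: [-0.5, 0.0, -0.5]
width: -0.004
```

```bash
python3 - <<'E'
from h import *
snap('side','s3'); s=read_state();print(s['tool_pos'],s['force'],s['time_s'],push(click(1.75),.017))
c=cv2.resize(load('s3')['color'][90:290,180:400],None,fx=3,fy=3,interpolation=cv2.INTER_CUBIC);cv2.imwrite('pics/s3z.png',c[:,:,::-1])
rows([2,2.15,2.3,2.45,2.6,2.75,2.75],[.017]*7)
E
```

```text
[0.59666552 0.12919232 0.06927496] [ 0.25397545 -0.85746448 -0.8258071 ] 3.45 [0.59708867 0.1298622  0.07      ]
2 0.017 [0.0, 0.0, 0.042, -0.022, 0.01, -0.007]
2.15 0.017 [0.0, 0.0, 0.067, -0.036, 0.014, -0.007]
2.3 0.017 [0.0, 0.0, 0.092, -0.05, 0.015, -0.007]
2.45 0.017 [0.0, 0.0, 0.117, -0.064, 0.016, -0.007]
2.6 0.017 [0.0, 0.0, 0.142, -0.078, 0.016, -0.007]
2.75 0.017 [0.0, 0.0, 0.167, -0.092, 0.014, -0.007]
2.75 0.017 [0.0, 0.0, 0.167, -0.092, 0.014, -0.007]
```

View pics/s3z.png

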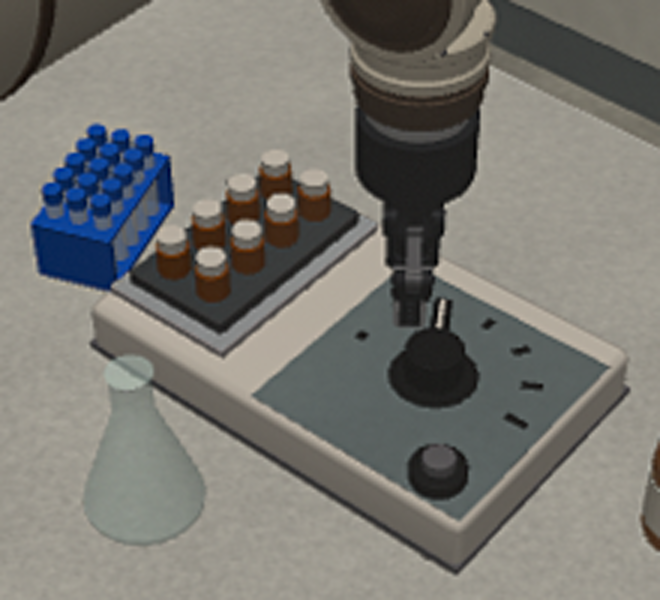

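The lever stands at click 2, with its end at zoomed (445,303) in front of mark 2, and the finger is right behind it. On to click 3.

Emit:
drive_tool:
  moves:
    - [0,0,0.021,-0.011,0.005,-0.007,0]
    - [0,0,0.042,-0.022,0.01,-0.007,0]
    - [0,0,0.067,-0.036,0.014,-0.007,0]
    - [0,0,0.092,-0.05,0.015,-0.007,0]
    - [0,0,0.117,-0.064,0.016,-0.007,0]
    - [0,0,0.142,-0.078,0.016,-0.007,0]
    - [0,0,0.167,-0.092,0.014,-0.007,0]
    - [0,0,0.167,-0.092,0.014,-0.007,0]

```text
time_s: 4.25
tool_pos: [0.6141, 0.1141, 0.0711]
tcp_rot: [0.0, 0.637, 0.771, -0.0]
force: [-0.4, -0.6, -0.0]
width: -0.004
```

```bash
python3 - <<'E'
from h import *
snap('side','s4'); s=read_state();print(s['tool_pos'],s['force'],s['time_s'],push(click(2.75),.017))
c=cv2.resize(load('s4')['color'][90:290,180:400],None,fx=3,fy=3,interpolation=cv2.INTER_CUBIC);cv2.imwrite('pics/s4z.png',c[:,:,::-1])
rows([2.875,3,3.15,3.3,3.45,3.6,3.75],[.017]*7)
E
```

```text
[0.61398488 0.1142817  0.07103947] [ 0.15168635  0.53765736 -0.02837842] 4.3 [0.61451141 0.11416035 0.07      ]
2.875 0.017 [-0.0, -0.0, 0.022, -0.012, 0.006, 0.0]
3 0.017 [-0.0, -0.0, 0.042, -0.023, 0.009, 0.0]
3.15 0.017 [-0.0, -0.0, 0.067, -0.037, 0.012, 0.0]
3.3 0.017 [-0.0, -0.0, 0.092, -0.051, 0.014, 0.0]
3.45 0.017 [-0.0, 0.0, 0.117, -0.066, 0.015, 0.0]
3.6 0.017 [-0.0, 0.0, 0.142, -0.08, 0.015, 0.0]
3.75 0.017 [-0.0, 0.0, 0.167, -0.094, 0.013, 0.0]
```

View pics/s4z.png

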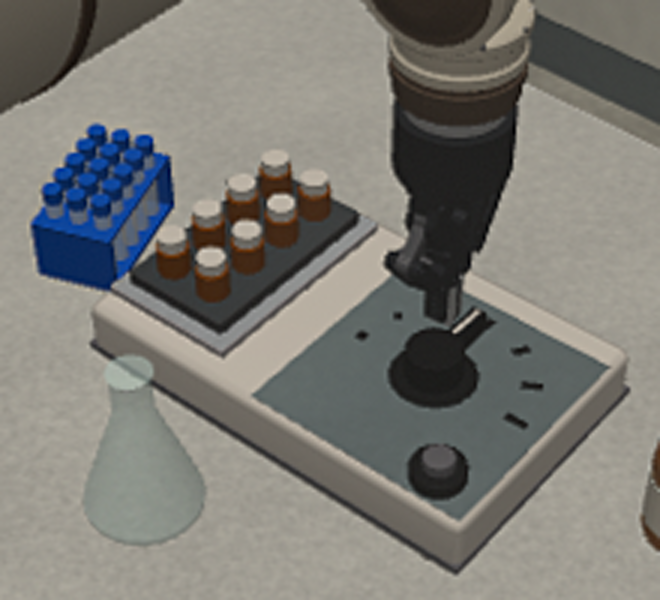

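The lever is now at click 3, with its end at (488,318) covering mark 3. On to 4.

Emit:
drive_tool:
  moves:
    - [0,0,0.022,-0.012,0.006,0,0]
    - [0,0,0.042,-0.023,0.009,0,0]
    - [0,0,0.067,-0.037,0.012,0,0]
    - [0,0,0.092,-0.051,0.014,0,0]
    - [0,0,0.117,-0.066,0.015,0,0]
    - [0,0,0.142,-0.08,0.015,0,0]
    - [0,0,0.167,-0.094,0.013,0,0]
    - [0,0,0.167,-0.094,0.013,0,0]

```text
time_s: 5.1
tool_pos: [0.6215, 0.0918, 0.0711]
tcp_rot: [0.0, 0.815, 0.58, -0.0]
force: [-0.2, 0.6, -0.2]
width: 0.002
```

```bash
python3 - <<'E'
from h import *
snap('side','s5'); s=read_state();print(s['tool_pos'],s['force'],s['q'],s['time_s'],push(click(3.75),.017))
c=cv2.resize(load('s5')['color'][90:290,180:400],None,fx=3,fy=3,interpolation=cv2.INTER_CUBIC);cv2.imwrite('pics/s5z.png',c[:,:,::-1])
rows([3.875,4,4.15,4.3,4.45,4.6,4.7],[.017]*7)
E
```

```text
[0.62148659 0.09196793 0.07109016] [ 0.26566648 -0.34366217  0.03066098] [1.46896101e-01 2.70373072e-01 7.66561905e-02 1.37707030e+00
 4.02329892e-05 2.04854230e+00] 5.15 [0.62174902 0.09185079 0.07      ]
3.875 0.017 [-0.0, -0.0, 0.021, -0.011, 0.005, 0.0]
4 0.017 [-0.0, -0.0, 0.042, -0.023, 0.008, 0.0]
4.15 0.017 [-0.0, -0.0, 0.067, -0.036, 0.012, 0.0]
4.3 0.017 [-0.0, -0.0, 0.092, -0.051, 0.013, 0.0]
4.45 0.017 [-0.0, -0.0, 0.117, -0.065, 0.014, 0.0]
4.6 0.017 [-0.0, -0.0, 0.142, -0.079, 0.014, 0.0]
4.7 0.017 [-0.0, -0.0, 0.159, -0.088, 0.013, 0.0]
```

View pics/s5z.png

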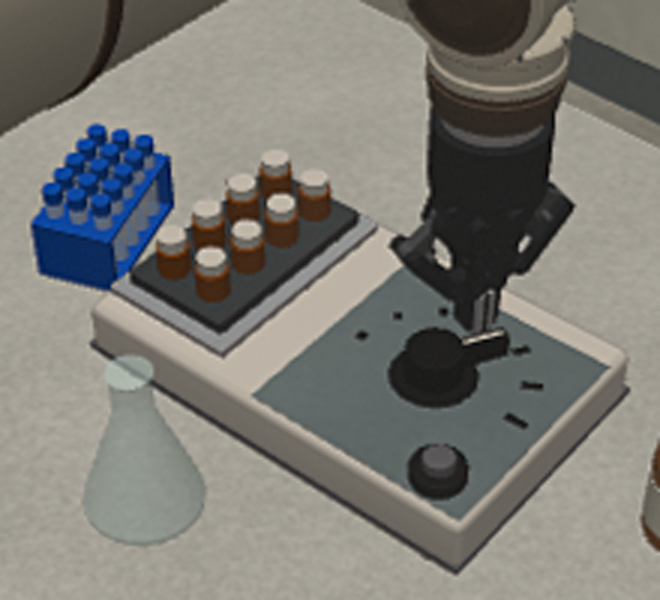

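The lever is now at click 4, pointing at mark 4 (521,350). Last click: this time I'll stop at 4.7.

Emit:
drive_tool:
  moves:
    - [0,0,0.021,-0.011,0.005,0,0]
    - [0,0,0.042,-0.023,0.008,0,0]
    - [0,0,0.067,-0.036,0.012,0,0]
    - [0,0,0.092,-0.051,0.013,0,0]
    - [0,0,0.117,-0.065,0.014,0,0]
    - [0,0,0.142,-0.079,0.014,0,0]
    - [0,0,0.159,-0.088,0.013,0,0]
    - [0,0,0.159,-0.088,0.013,0,0]

```text
time_s: 5.95
tool_pos: [0.6173, 0.0702, 0.0711]
tcp_rot: [-0.0, 0.932, 0.361, 0.0]
force: [0.3, -0.4, 0.3]
width: 0.003
```

```bash
python3 - <<'E'
from h import *
snap('side','s6'); s=read_state();print(s['tool_pos'],s['force'],s['q'],s['time_s'],push(click(4.7),.017))
c=cv2.resize(load('s6')['color'][90:290,180:400],None,fx=3,fy=3,interpolation=cv2.INTER_CUBIC);cv2.imwrite('pics/s6z.png',c[:,:,::-1])
rows([4.7,4.7],[.027,.037])
E
```

```text
[0.61734656 0.07030192 0.07108207] [0.06636638 0.07875674 0.02006204] [1.13346977e-01 2.53831714e-01 5.66092510e-02 1.37351155e+00
 9.18326143e-05 2.51429436e+00] 6.0 [0.61738731 0.06997495 0.07      ]
4.7 0.027 [-0.0, -0.0, -0.0, 0.039, 0.001, 0.0]
4.7 0.037 [-0.0, -0.0, -0.0, 0.079, 0.001, 0.0]
```

View pics/s6z.png

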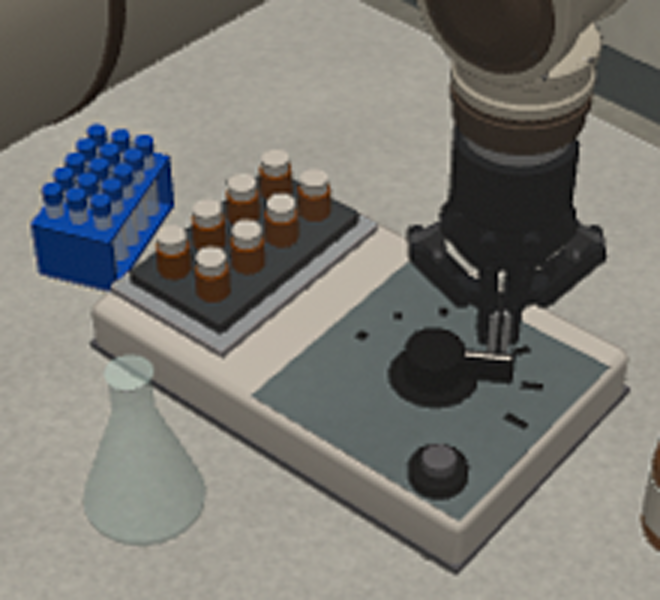

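The lever appears to have reached mark 5 (531,385). I'll back off, raise the tool and check it in a clear view.

Emit:
drive_tool:
  moves:
    - [0,0,0,0.04,0,0,0]
    - [0,0,0,0.07,0,0,0]
    - [0,0,0,0.07,0,-0.15,0]
    - [0,0,0,0.07,0,-0.3,0]
    - [0,0,0,0.07,0,-0.45,0]
    - [0,0,0,0.07,0,-0.5,0]
    - [0,0,0,0.07,0,-0.5,0]

```text
time_s: 6.7
tool_pos: [0.6316, 0.0825, 0.1981]
tcp_rot: [0.0, 0.933, 0.361, 0.002]
force: [0.6, -0.4, -0.3]
width: 0.0
```

```bash
python3 - <<'E'
from h import *
snap('side','s7'); snap('wrist','w7'); s=read_state();print(s['tool_pos'],s['force'],s['time_s'])
d=load('s7')
c=cv2.resize(d['color'][170:270,260:400],None,fx=5.5,fy=5.5,interpolation=cv2.INTER_CUBIC);cv2.imwrite('pics/s7z.png',c[:,:,::-1])
for n in (4,4.5,5,5.5,6):
    b=np.radians(click(n)); u=np.array([np.cos(b),np.sin(b)])
    print(n,(proj(d,[*(AX+.05*u),.083])-[260,170])*5.5,'wrist',proj(load('w7'),[*(AX+.05*u),.083]))
for n in (4.7,): print(row([*BT,.15],-90))
E
```

```text
[0.63038719 0.08220118 0.1945924 ] [ 0.41317186  0.2628089  -1.34376645] 6.8
4 [483.13533694 163.86643016] wrist [283.36627829 225.34364348]
4.5 [494.29350915 188.5524476 ] wrist [286.66704372 238.38121849]
5 [496.11178959 214.37641624] wrist [286.21616493 251.42403196]
5.5 [488.21433815 239.57428274] wrist [282.19541355 263.60359821]
6 [470.91536548 262.33493167] wrist [274.99915398 274.1739403 ]
[-1.000e-04  4.000e-04  2.347e-01 -4.953e-01 -1.706e-01  1.790e-01]
```

View pics/s7z.png

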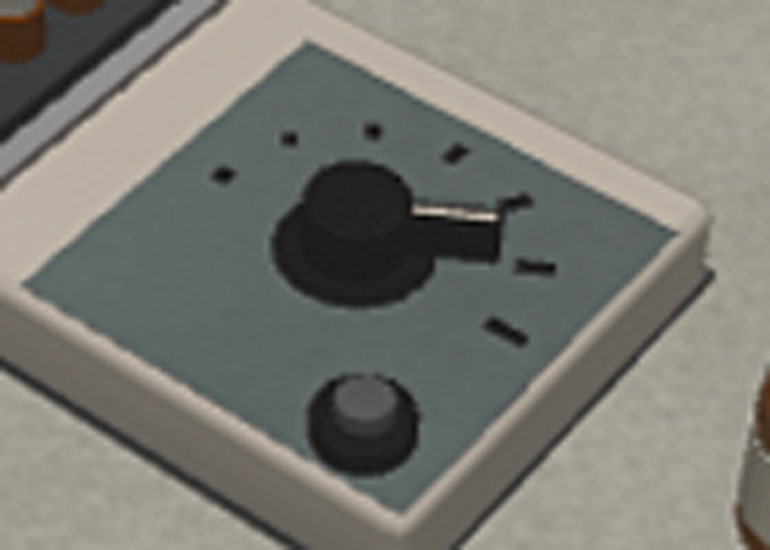

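View pics/w7.png

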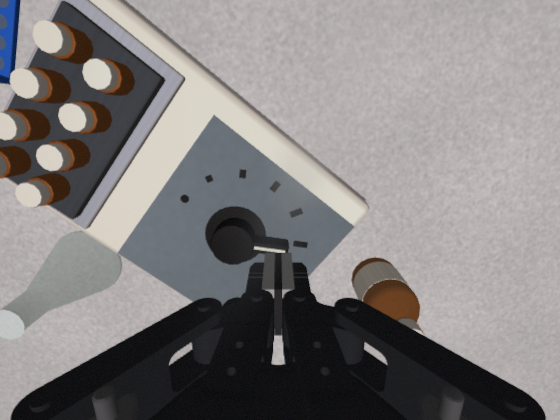

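The lever's line ends at zoomed (498,217) in the side view, where I predicted (496,214) for click 5. In the wrist view it ends at (286,249) against a predicted (286,251). So the selector is settled at 5. Next I'll go above the button.

```bash
python3 - <<'E'
from h import *
d=load('s7'); print(onz(d,366/5.5+260,400/5.5+170,.081), (proj(d,[*BT,.081])-[260,170])*5.5)
s=read_state(); print(s['tool_pos'],row([.5095,.030,.1]))
E
```

```text
[0.5073115  0.02651799 0.081     ] [362.0163593  389.49910856]
[0.63038719 0.08220118 0.1945924 ] [ 0.      0.      0.     -0.4979 -0.1703  0.379 ]
```

Emit:
drive_tool:
  moves:
    - [0,0,0,-0.17,-0.058,0,0]
    - [0,0,0,-0.34,-0.116,0,0]
    - [0,0,0,-0.498,-0.171,0,0]
    - [0,0,0,-0.498,-0.171,0.15,0]
    - [0,0,0,-0.498,-0.171,0.3,0]
    - [0,0,0,-0.498,-0.171,0.378,0]
    - [0,0,0,-0.498,-0.171,0.378,0]
    - [0,0,0,-0.498,-0.171,0.378,0]

```text
time_s: 7.6
tool_pos: [0.5088, 0.0299, 0.1008]
tcp_rot: [-0.0, 0.933, 0.36, -0.001]
force: [0.3, -1.0, 1.8]
width: 0.001
```

```bash
python3 - <<'E'
from h import *
snap('side','s8'); snap('wrist','w8'); s=read_state();print(s['tool_pos'],s['force'],s['time_s'])
d=load('s8')
c=cv2.resize(d['color'][130:270,240:400],None,fx=4,fy=4,interpolation=cv2.INTER_CUBIC)
e=cv2.resize(load('w8')['color'],None,fx=1,fy=1)
cv2.imwrite('pics/s8z.png',c[:,:,::-1])
E
```

```text
[0.50990791 0.03000129 0.1024221 ] [-0.66442557  0.1477792  -0.00731877] 7.7
```

View pics/s8z.png

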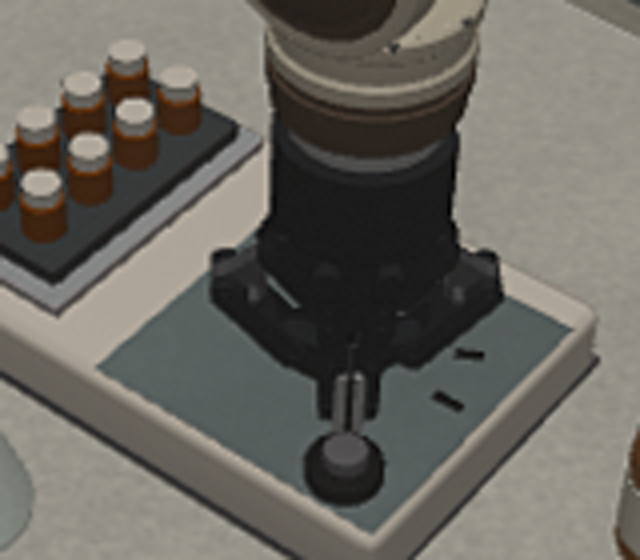

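View pics/w8.png

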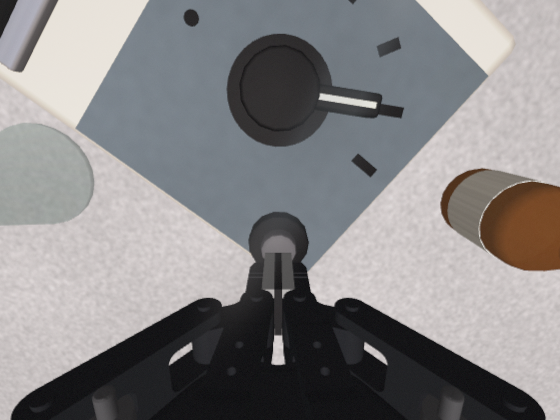

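The tip is centred over the button (button at (279,246), tip column 278), and the lever still lines up with mark 5. I'll press down slowly.

Emit:
drive_tool:
  moves:
    - [0,0,0,0,0,0.04,0]
    - [0,0,0,0,0,0.065,0]
    - [0,0,0,0,0,0.08,0]
    - [0,0,0,0,0,0.088,0]
    - [0,0,0,0,0,0.096,0]
    - [0,0,0,0,0,0.1,0]
    - [0,0,0,0,0,0.1,0]

```text
time_s: 8.4
tool_pos: [0.5093, 0.0299, 0.0767]
tcp_rot: [-0.0, 0.933, 0.36, -0.0]
force: [-2.9, 0.5, 3.4]
width: 0.001
```

```bash
python3 - <<'E'
from h import *
snap('side','s9'); s=read_state();print(s['tool_pos'],s['force'],s['time_s'])
c=cv2.resize(load('s9')['color'][170:270,270:390],None,fx=5,fy=5,interpolation=cv2.INTER_CUBIC)
cv2.imwrite('pics/s9z.png',c[:,:,::-1])
E
```

```text
[0.50931505 0.02993664 0.07672686] [-2.19579635 -0.2581048   4.51274692] 8.45
```

View pics/s9z.png

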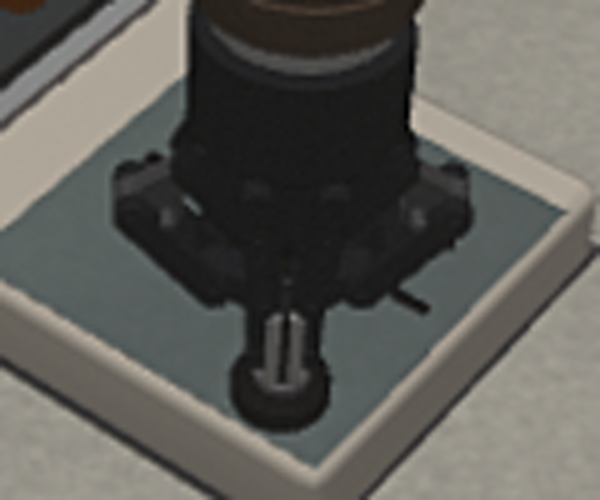

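The force is 3.5 to 4.5 N at z = 0.0767, so the button is almost or fully down. I'll go a little further until the stop shows in the force.

Emit:
drive_tool:
  moves:
    - [0,0,0,0,0,0.003,0]
    - [0,0,0,0,0,0.006,0]
    - [0,0,0,0,0,0.006,0]

```text
time_s: 8.75
tool_pos: [0.5095, 0.0299, 0.0759]
tcp_rot: [0.0, 0.933, 0.36, 0.0]
force: [-5.5, 0.2, 9.7]
width: 0.002
```

```bash
python3 - <<'E'
from h import *
s=read_state();print(s['tool_pos'],s['force'],s['time_s'])
E
```

```text
[0.5095053  0.0299247  0.07592988] [-5.48978328  0.21398648  9.74031782] 8.75
```

The force rose to 9.7 N with z stalled at 0.0759, so the button is on its stop (expected 0.076). Now I'll lift off and check.

Emit:
drive_tool:
  moves:
    - [0,0,0,0,0,-0.03,0]
    - [0,0,0,0,0,-0.1,0]
    - [0,0,0,0,0,-0.25,0]
    - [0,0,0,0,0,-0.45,0]
    - [0,0,0,0,0,-0.65,0]
    - [0,0,0,0,0,-0.7,0]
    - [0,0,0,0,0,-0.7,0]
    - [0,0,0,0,0,-0.7,0]

```text
time_s: 9.55
tool_pos: [0.5094, 0.0299, 0.2488]
tcp_rot: [-0.0, 0.933, 0.36, -0.001]
force: [-0.1, 0.3, -1.0]
width: -0.002
```

```bash
python3 - <<'E'
from h import *
snap('side','s10'); snap('wrist','w10'); snap('top','t10'); s=read_state();print(s['tool_pos'],s['force'],s['time_s'])
d=load('s10')
c=cv2.resize(d['color'][170:270,260:400],None,fx=5.5,fy=5.5,interpolation=cv2.INTER_CUBIC);cv2.imwrite('pics/s10z.png',c[:,:,::-1])
a=load('s0'.replace('s0','side0'))['color'].astype(int); b=d['color'].astype(int)
for n,sl in dict(bottle=np.s_[215:280,390:435],flask=np.s_[200:275,200:252],rack=np.s_[125:190,185:240]).items():
    print(n,np.abs(a[sl]-b[sl]).mean().round(2))
a=load('top0')['color'].astype(int); b=load('t10')['color'].astype(int)
for n,sl in dict(bottle=np.s_[145:190,345:390],flask=np.s_[238:276,235:274],rack=np.s_[163:222,142:193]).items():
    print('top',n,np.abs(a[sl]-b[sl]).mean().round(2))
E
```

```text
[0.50887317 0.02988823 0.24807967] [0.60602712 0.40469588 0.22301254] 9.7
bottle 8.65
flask 9.9
rack 7.53
top bottle 32.1
top flask 5.34
top rack 4.72
```

View pics/s10z.png

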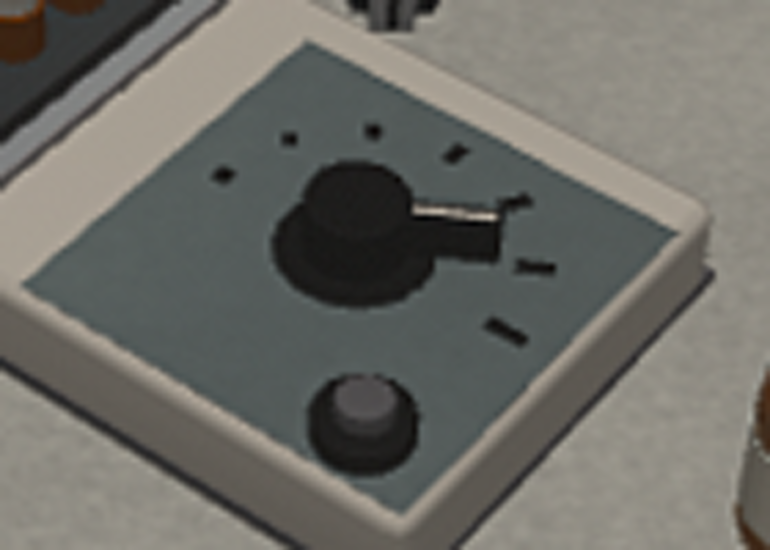

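View pics/s10.png

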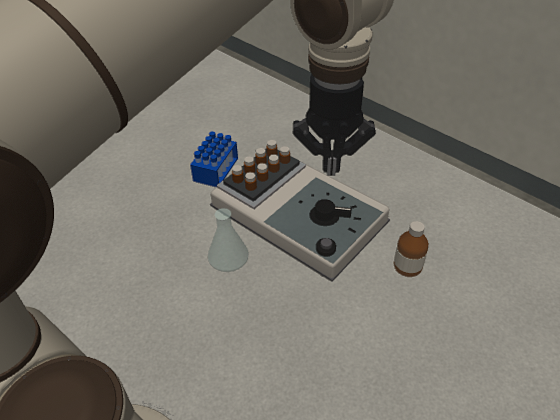

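The lever is still at click 5, with its end at zoomed (498,217), unchanged. The button is back up: its top at (366,400) is the same as before the press. The bottle, flask and rack stand at the same pixels as in the first side picture. Handing in.

```bash
python3 - <<'E'
from rig import finish_job
print(finish_job())
E
```

```text
the job is handed in; nothing more can be done
None
```

I pushed the selector lever from click 1 to click 5 with the shut fingertips, one click at a time. Then I pressed the start button down to its stop, lifted clear and handed the job in at about 9.7 s. No verdict was reported.

**Selector:** in the last side picture the lever's end was in the same place as before the press. That earlier check put it within a few zoomed pixels of where I predicted click 5, in both the side and wrist views. Push force read under about 1.5 N at the end of each move.

**Button:** it stalled at z = 0.0759 m with 9.7 N, against about 0.076 m and 4 N expected for fully pressed. During the press there was also a sideways force of 5.5 N, which I took to be friction. Afterwards the button looked fully up.

**Bystanders:** the bottle, flask and rack stand where they did at the start, judged by eye in the side view. An automatic before/after picture comparison didn't settle it. All its side-view differences were moderate (7.5 to 9.9), and the bottle's top-view patch changed a lot (32). I think that was the arm or its shadow, but I did not look at that top picture.

**Disagreement between cameras:** the side camera put the button about 4 mm from where the top and wrist cameras did, so I mostly used those two. The tip was centred on the button in the wrist view before I pressed.

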